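# Unlock and lift the cap of unknown thread hand

## Task

The dosing unit is to be filled: pull its upright locking pin out of the holder and stand it in the empty measuring cup, letting go of it there. Then get the steel cap off the filler neck: it has a quarter-turn thread, but nobody knows whether it loosens anticlockwise or clockwise, so try one way and, if it stops and will not lift, the other. Finish while still holding the cap in the gripper, lifted at least 5 cm above its seat and touching nothing else on the table; leave the cup standing and do not disturb the bottle, the jar and the brush.

Things in the scene. Friction and masses are not known exactly. Their poses are not given: they have to be found in the camera images.
- doser: fixed dosing unit, a low white box 225 x 140 mm, deck 60 mm high, with a grey hump 82 mm high on its far part (from 88 mm beyond the neck); origin on the table under the axis of the filler neck, x axis from the neck to the hump, z up. Under the cap is a post with a cross bar that holds the cap down, 16 mm tall
- cap_knob (a point): grip point on the axis of the loose steel cap (80 g), 43 mm above its underside, in the upper half of its upright round knob (24 mm diameter, from 20 to 54 mm above the underside). Below the knob a round skirt, 48 mm diameter, 20 mm high. z up along the axis
- pin_handle (a point): centre of the handle of the loose locking pin (60 g), which stands upright in the holder at the start: 150 mm long, a steel shank of 10 mm diameter and 95 mm length below, a round black handle of 18 mm diameter and 55 mm length on top; the point is 122.5 mm above the pin's foot (27.5 mm below its top); z along the pin, up. It must rise 46 mm to leave the holder
- cup: empty loose green measuring cup (160 g), upright: outer diameter 84 mm at the rim, 100 mm high, wall 4 mm, floor about 5 mm thick, a handle on the side of its +y axis; origin under its centre on the table, z up. The pin, let go in it, stands or leans against the rim
- cup_mouth (a point): centre of the cup's mouth, at rim height, 100 mm above the cup's origin
- bottle: loose white bottle, 66 mm in diameter, 150 mm high, a bystander; origin under its centre
- jar: loose jar, 64 mm in diameter, 90 mm high, a bystander; origin under its centre
- brush: loose brush lying on the table, a bystander; origin under its middle
- holder_top (a point): centre of the mouth of the pin holder, an upright tube fixed to the doser: outer diameter 22 mm, bore 12 mm and 46 mm deep, mouth 66 mm above the table, its axis 45 mm from the neck's axis on the side away from the hump
- cap_base (a point): centre of the cap's underside, 66 mm above the table when seated. With the pin out the cap turns almost without resistance one way only (drawn anew, cannot be seen); the other way it meets a hard stop within 5 degrees. Turned 60 to 100 degrees from the start (80 is best) it lifts off, straight up for the first 20 mm; less turned, it lifts only 2 mm and stops
- cap_ear (a point): the cap's flat forked ear, the middle of the fork's gap, 45 mm out from the axis and 11 mm above the cap's underside; the ear is 6 mm thick and 28 mm wide, reaches 54 mm out and turns with the cap. At the start its fork (gap 16 mm) straddles the pin, which keeps the cap from turning
- pin: the loose locking pin as a whole (150 mm long); origin at its foot, z along the pin towards the handle
Mind the look-alikes: they are no part of the job. Leave any blue look-alike of the part that bears cap_knob alone.

How it is judged:
By the outcome, as a careful person would: the job done as asked, in the order asked, and still so for the second after the job is handed in, while the arm keeps its last pose, push and grip.
It also fails if it takes over 64 s, if anything falls off the work surface, if the arm or the gripper's body presses on something with over 40 N, if the wrist force passes 120 N, or if a joint passes its speed limit or range.

## Robot

A 6-joint arm with a two-finger parallel gripper is mounted at the origin on the work surface. World frame = base frame: x ahead of the robot, y to its left, z up, the work surface at z = 0. Lengths are in m, angles in rad, forces in N, time in s.
With the tool pointing down it reaches from about 0.35 to 0.925 m from the base axis. Payload 6.4 kg.
Tool frame: the origin (TCP) lies on the mounting face of the last link; the fingertips stand 199 mm ahead of it and the grasp point (between the pads) lies 180 mm ahead of it (tip_extent is the distance from the TCP to the fingertips, in m); z points along the fingers, y is the line along which they close (so a half turn about z gives the same grasp; the last joint's range is limited). The gripper opens to 94 mm and grips with 3 to 60 N. Pads are 16 mm wide; open, the fingers measure 119 mm over their backs; the gripper's body (75 mm by 177 mm) begins 78 mm behind the grasp point.
Start: joints at [1.035, 0.245, 1.558, -0, 1.339, -0.174], TCP at [0.23, 0.608, 0.405] pointing down, gripper open.
Joint ranges: [-3.13, 3.13], [-1.02, 2.26], [0.13, 2.54], [-0.95, 4.09], [0.21, 2.88], [-2.74, 2.74]. Speed limits (rad/s): [2.57, 2.57, 3.14, 3.14, 3.14, 3.14].

## Interface

Orientations are given as a unit quaternion [x, y, z, w].
In Python, from station import * gives the robot as it stands. The module is installed in compiled form; this text tells all that it offers.
- The arm moves only by the tool play_rows, never from a script. Its argument "plan" is a list of rows, each a list of 3 entries, a list of its own where there are three numbers: the shift along the world's x, y, z in m, then the turn, a rotation vector about the world's x, y, z in degrees, then the closure, from -1 (fully open) to 1 (shut). In form: [[[tx, ty, tz], [wx, wy, wz], fingers], ...]. A call has 1 to 20 rows; each row is the pose to reach, as a shift and turn from the pose commanded when the call began; what a row does not reach only later rows make up. A row lasts 1/10 s, in which the tool goes at most 50 mm and 8.59 degrees, less where a joint would pass 70% of its speed; a pose out of reach is approached as far as the arm can. A call with a gripper value outside its range is refused whole. The fingers move at their own pace and stop on an object; "force" is the grip in N (left out, the last holds). Time passes only in rows, so rows that repeat a pose let the fingers close. It gives the time, the measured TCP pose, the force, the opening and the grip force at its end, in the units of the state.
- read_state(): the state, without advancing time (a new reading comes with each control period).
- get_image(name): name is "scene" or "top"; returns (picture, depth): 384x512x3 uint8, red, green, blue; 384x512 float32, m along the optical axis (not along the pixel's ray), 0 where there is no reading.
- camera_model(name): a dict with "fx", "fy", "cx", "cy" (pixels), "rvec" (rotation vector, rad) and "tvec" (3), from world to camera coordinates, as OpenCV has them. Camera axes: x right, y down, z forward; pixel columns grow to the right and rows downward; lengths in m; the calibration is good to about 2 mm. A picture is of the moment at which its call begins. camera_model takes no time and is no camera call.
- job_done(): hands the job in; it is judged then, once.
The state is a dict: "clock": time; "q": joint angles; "joint_velocities": joint speeds; "tau": joint torques, N m; "position": TCP position; "orientation": TCP orientation; "ft_force": force on the tool from outside, world axes, zero at the start; "ft_torque": the same for the moment, N m; "width": opening from 0.0 (shut) to 1.0 (fully open); "grasp_force": force on a finger pad.
Only numpy, scipy, OpenCV 4.12 (cv2) and the standard library are available. Lean on these libraries where they do the work, as an engineer would, in place of code of your own. Each camera call takes 0.05 s, during which the arm holds its last target. There are 200 camera calls.

## Working session

There is one attempt and no reset: what is moved stays moved. The work goes in short steps, Python scripts to look and compute and a tool call to move; the robot and the scene stay as the last step left them, time stands still between calls to the robot, and variables do not carry over. Pictures are saved under pics/ and viewed, at most 10 in all, crops included, and the job is handed in when it is done.

Besides the shell and the picture viewer there is one more tool, called after "Request:" by a JSON object that holds its "method" and its "body". play_rows: Moves the arm, as the interface text tells. Its arguments: {"type":"object","properties":{"plan":{"type":"array"},"force":{"type":"number"}},"required":["plan"]}

```bash
mkdir -p pics; cat > h.py <<'E'
from station import *
import numpy as np, cv2
def cam(n):
    m=camera_model(n);R=cv2.Rodrigues(np.array(m["rvec"],float))[0];return m,R,np.array(m["tvec"],float).ravel()
def pts(n,d):
    m,R,t=cam(n);v,u=np.mgrid[:384,:512]
    c=np.stack([(u-m["cx"])/m["fx"]*d,(v-m["cy"])/m["fy"]*d,d],-1)
    return (c-t)@R
def ray(n,u,v,z):
    m,R,t=cam(n);o=-R.T@t;r=R.T@np.array([(u-m["cx"])/m["fx"],(v-m["cy"])/m["fy"],1]);return o+r*(z-o[2])/r[2]
def proj(n,p):
    m,R,t=cam(n);c=R@np.array(p)+t;return m["fx"]*c[0]/c[2]+m["cx"],m["fy"]*c[1]/c[2]+m["cy"]
E
python3 - <<'E'
from h import *
for n in("top","scene"):
    i,d=get_image(n);np.savez(f"{n}0.npz",i=i,d=d)
    cv2.imwrite(f"pics/{n}0.png",cv2.resize(i[:,:,::-1],(800,600),interpolation=cv2.INTER_CUBIC))
    m,R,t=cam(n);print(n,-R.T@t,R[2],m["fx"])
s=read_state();print(s["position"],s["orientation"],s["width"],s["ft_force"])
E
```

```text
top [0.36447728 0.01804317 1.18970765] [ 0.19626912  0.01326309 -0.98046036] 408.51614069440154
scene [ 0.93092383 -0.61918112  0.7596959 ] [-0.36677659  0.66294584 -0.6526697 ] 423.2682523524562
[0.22996126 0.60774491 0.40367149] [ 1.79901376e-01  9.83684287e-01 -7.98822947e-04 -2.82852049e-04] 1.002598109322955 [-0.16722941  0.31989829  0.74738335]
```

View pics/top0.png

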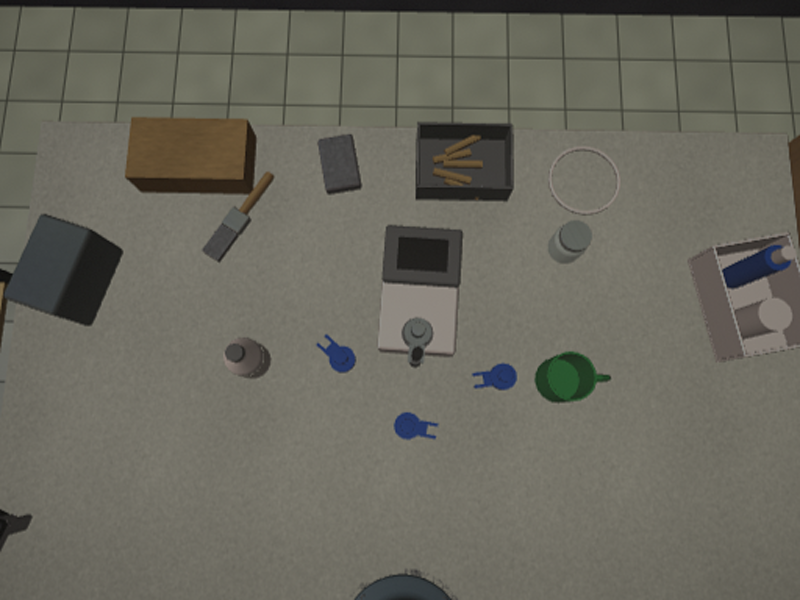

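View pics/scene0.png

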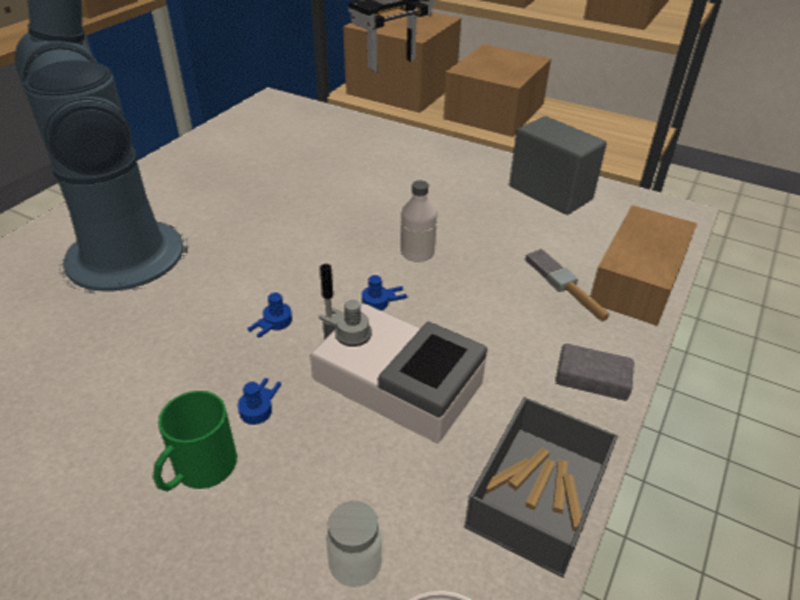

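The top view shows the steel cap at (417,333) on the white doser, with the black pin handle just below it at (417,352). The blue caps at (340,357), (500,377) and (408,426) lie on the table and are look-alikes. The steel one on the doser, next to the pin, is the one meant. The cup is at (566,377).

```bash
python3 - <<'E'
from h import *
T=np.load("top0.npz");S=np.load("scene0.npz")
for n,D in(("top",T),("scene",S)):
    P=pts(n,D["d"]);i=D["i"].astype(int);ok=D["d"]>0
    hsv=cv2.cvtColor(D["i"],cv2.COLOR_RGB2HSV)
    def box(x0,y0,x1,y1):
        m=np.zeros((384,512),bool);k=.64;m[int(y0*k):int(y1*k),int(x0*k):int(x1*k)]=1;return m&ok
    dop=box(375,215,470,370) if n=="top" else box(300,250,490,440)
    # pin handle: above 0.12
    q=P[dop&(P[...,2]>.135)];print(n,"pin hi",len(q),q.mean(0) if len(q) else 0,q[:,2].max() if len(q) else 0)
    q=P[dop&(P[...,2]>.112)&(P[...,2]<.125)];print("knob top",len(q),np.median(q,0) if len(q) else 0)
    g=(hsv[...,0]>45)&(hsv[...,0]<85)&(hsv[...,1]>120)&ok
    q=P[g&(P[...,2]>.094)];
    print("rim",len(q),q.min(0),q.max(0))
    c,r=cv2.minEnclosingCircle(q[:,:2].astype(np.float32).reshape(-1,1,2));print(c,r)
    q=P[dop&(P[...,2]>.054)&(P[...,2]<.063)];
    print("deck",cv2.minAreaRect(q[:,:2].astype(np.float32)))
    q=P[dop&(P[...,2]>.077)&(P[...,2]<.087)];
    print("hump",cv2.minAreaRect(q[:,:2].astype(np.float32)))
    b=(hsv[...,0]>105)&(hsv[...,0]<130)&(hsv[...,1]>150)&ok&(P[...,2]<.1)&(P[...,2]>.045)&(P[...,0]<.6)
    k,l,st,ce=cv2.connectedComponentsWithStats(b.astype(np.uint8))
    for j in range(1,k):
        if st[j,4]>10: print("blue",P[l==j].mean(0),st[j])
a=T["i"][120:250,230:330];b=S["i"][150:280,180:320]
a=cv2.resize(a,(400,520),interpolation=2);b=cv2.resize(b,(400,520),interpolation=2)
cv2.imwrite("pics/crop0.png",np.hstack([a,b])[:,:,::-1])
E
```

```text
top pin hi 47 [ 0.47414997 -0.01406331  0.16726856] 0.17343429893902435
knob top 66 [ 0.5194265  -0.01545084  0.11959152]
rim 103 [ 0.40958394 -0.31904576  0.09409356] [ 0.4866245  -0.23736658  0.1033849 ]
(0.4482403099536896, -0.27783727645874023) 0.04144257307052612
deck ((0.5373014211654663, -0.01747063547372818), (0.13951678574085236, 0.1438046097755432), 87.41500854492188)
hump ((0.58961421251297, -0.019896812736988068), (0.13925577700138092, 0.24559053778648376), 87.160888671875)
blue [0.47706195 0.11960901 0.05335449] [214 225   8   7  46]
blue [ 0.45099467 -0.17520784  0.05335037] [319 236  10   9  55]
blue [ 0.35868455 -0.00185701  0.05358612] [257 269   8   8  54]
scene pin hi 117 [ 0.47985967 -0.01859633  0.15539559] 0.17051129047437555
knob top 95 [ 0.52046259 -0.0205713   0.1187294 ]
rim 262 [ 0.40952475 -0.32092029  0.09400038] [ 0.49243298 -0.01582152  0.15365353]
(0.46398502588272095, -0.16805368661880493) 0.15368202328681946
deck ((0.5926923751831055, 0.012305349111557007), (0.20909205079078674, 0.24829773604869843), 87.22367095947266)
hump ((0.592280387878418, -0.021440677344799042), (0.14130949974060059, 0.24568681418895721), 87.57917785644531)
blue [-0.52893191  0.93335202  0.07150573] [111   0  81  33 700]
blue [-0.72747205  0.74868499  0.06824239] [ 69  12  31  15 231]
blue [0.48196954 0.11552998 0.05124239] [237 177   7   7  43]
blue [ 0.36471223 -0.00616761  0.05135437] [172 188   8   8  50]
blue [ 0.45633487 -0.17840225  0.0512187 ] [156 245  11  10  82]
```

View pics/crop0.png

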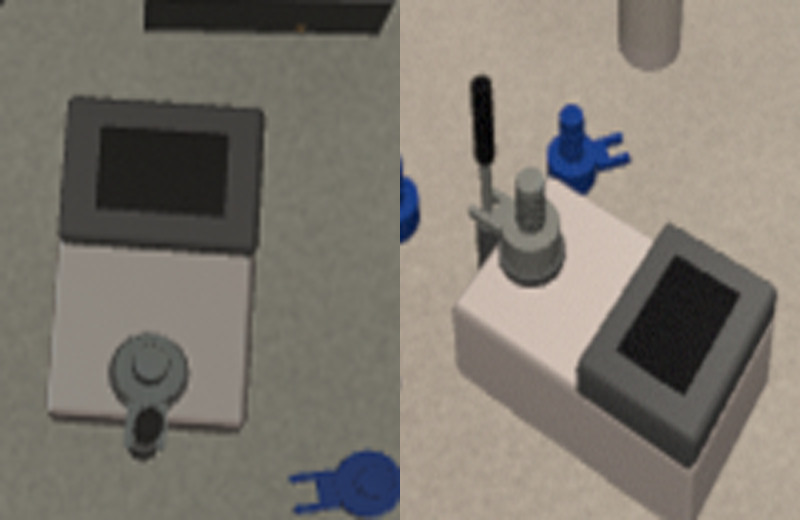

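The crop confirms it: the steel cap sits on the doser with its fork around the pin, and the blue ones lie on the table. Next I move above the pin.

Request:
{"method": "play_rows", "body": {"plan": [[[0.245,-0.622,0],[0,0,0],-1],[[0.245,-0.622,0],[0,0,0],-1],[[0.245,-0.622,0],[0,0,0],-1],[[0.245,-0.622,0],[0,0,0],-1],[[0.245,-0.622,0],[0,0,0],-1],[[0.245,-0.622,0],[0,0,0],-1],[[0.245,-0.622,0],[0,0,0],-1],[[0.245,-0.622,0],[0,0,0],-1],[[0.245,-0.622,0],[0,0,0],-1],[[0.245,-0.622,0],[0,0,0],-1],[[0.245,-0.622,0],[0,0,0],-1],[[0.245,-0.622,0],[0,0,0],-1],[[0.245,-0.622,0],[0,0,0],-1],[[0.245,-0.622,0],[0,0,0],-1],[[0.245,-0.622,0],[0,0,0],-1],[[0.245,-0.622,0],[0,0,0],-1]], "force": 20}}

```text
clock: 1.7
position: [0.4748, -0.0139, 0.4042]
orientation: [0.18, 0.984, 0.0, -0.001]
ft_force: [0.6, 0.4, -0.1]
width: 1.001
grasp_force: 0.0
```

```bash
python3 - <<'E'
from h import *
s=read_state();print(s["clock"],s["position"],s["orientation"],s["q"])
i,d=get_image("scene")
print([proj("scene",p) for p in ((.475,-.0145,.17),(.475,-.0145,.115))])
cv2.imwrite("pics/s1.png",cv2.resize(i[60:260,120:390,::-1],(800,592),interpolation=2))
E
```

```text
1.7 [ 0.47480669 -0.01385484  0.40418046] [ 1.80166153e-01  9.83635990e-01  2.23191919e-04 -5.89024258e-04] [-2.68557921e-01 -1.78175687e-01  1.99294465e+00  3.52172837e-04
  1.32803622e+00 -1.47712831e+00]
[(np.float64(206.9553160728529), np.float64(169.75673931996363)), (np.float64(208.34300903609244), np.float64(188.30712872872226))]
```

View pics/s1.png

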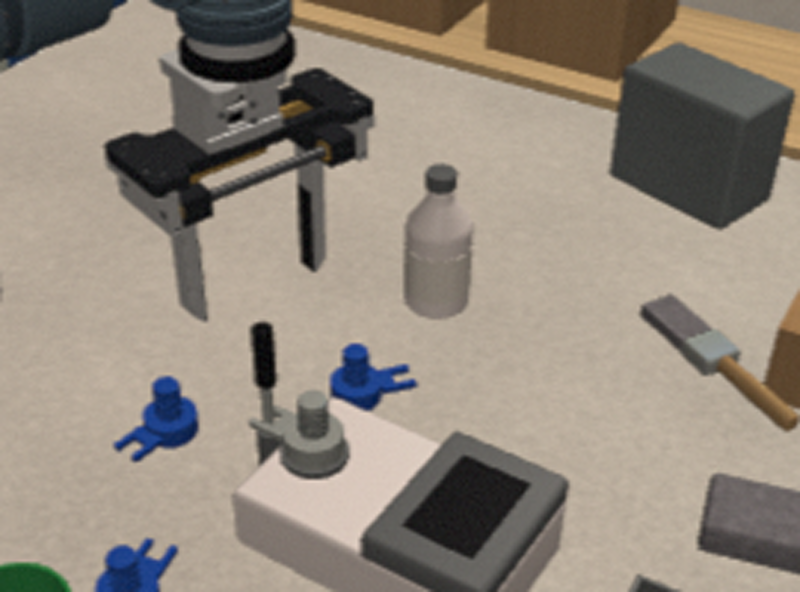

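The open fingers are centred over the pin, whose handle is at crop (262,328) to (262,385). Next I go down and grip it.

Request:
{"method": "play_rows", "body": {"plan": [[[0.001,0,-0.04],[0,0,0],-1],[[0.001,0,-0.07],[0,0,0],-1],[[0.001,0,-0.08],[0,0,0],-1],[[0.001,0,-0.08],[0,0,0],-1],[[0.001,0,-0.08],[0,0,0],1],[[0.001,0,-0.08],[0,0,0],1],[[0.001,0,-0.08],[0,0,0],1],[[0.001,0,-0.08],[0,0,0],1],[[0.001,0,-0.08],[0,0,0],1],[[0.001,0,-0.08],[0,0,0],1],[[0.001,0,-0.08],[0,0,0],1],[[0.001,0,-0.08],[0,0,0],1]], "force": 20}}

```text
clock: 2.95
position: [0.4761, -0.0141, 0.3246]
orientation: [0.18, 0.984, 0.0, -0.0]
ft_force: [-0.1, 0.8, -0.5]
width: 0.355
grasp_force: 0.0
```

Request:
{"method": "play_rows", "body": {"plan": [[[0,0,0],[0,0,0],1],[[0,0,0],[0,0,0],1],[[0,0,0],[0,0,0],1],[[0,0,0],[0,0,0],1],[[0,0,0],[0,0,0],1],[[0,0,0],[0,0,0],1],[[0,0,0],[0,0,0],1]]}}

```text
clock: 3.65
position: [0.4761, -0.014, 0.3246]
orientation: [0.18, 0.984, 0.0, -0.0]
ft_force: [0.9, 1.9, -1.5]
width: 0.185
grasp_force: 20.0
```

Request:
{"method": "play_rows", "body": {"plan": [[[0,0,0.01],[0,0,0],1],[[0,0,0.025],[0,0,0],1],[[0,0,0.045],[0,0,0],1],[[0,0,0.07],[0,0,0],1],[[0,0,0.1],[0,0,0],1],[[0,0,0.12],[0,0,0],1],[[0,0,0.12],[0,0,0],1]], "force": 25}}

```text
clock: 4.35
position: [0.4765, -0.0143, 0.4487]
orientation: [0.18, 0.984, -0.001, 0.003]
ft_force: [0.3, -0.1, -0.7]
width: 0.18
grasp_force: 25.0
```

Request:
{"method": "play_rows", "body": {"plan": [[[-0.003,-0.03,0],[0,0,0],1],[[-0.007,-0.07,0],[0,0,0],1],[[-0.012,-0.11,0],[0,0,0],1],[[-0.016,-0.15,0],[0,0,0],1],[[-0.02,-0.19,0],[0,0,0],1],[[-0.024,-0.23,0],[0,0,0],1],[[-0.026,-0.255,0],[0,0,0],1],[[-0.027,-0.264,0],[0,0,0],1],[[-0.027,-0.264,0],[0,0,0],1],[[-0.027,-0.264,0],[0,0,0],1]]}}

```text
clock: 5.35
position: [0.4491, -0.2772, 0.444]
orientation: [0.18, 0.984, 0.0, -0.001]
ft_force: [0.9, 0.2, -0.6]
width: 0.186
grasp_force: 25.0
```

```bash
python3 - <<'E'
from h import *
i,d=get_image("scene")
cv2.imwrite("pics/s2.png",cv2.resize(i[120:320,60:330,::-1],(800,592),interpolation=2))
E
```

```text
(no output)
```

View pics/s2.png

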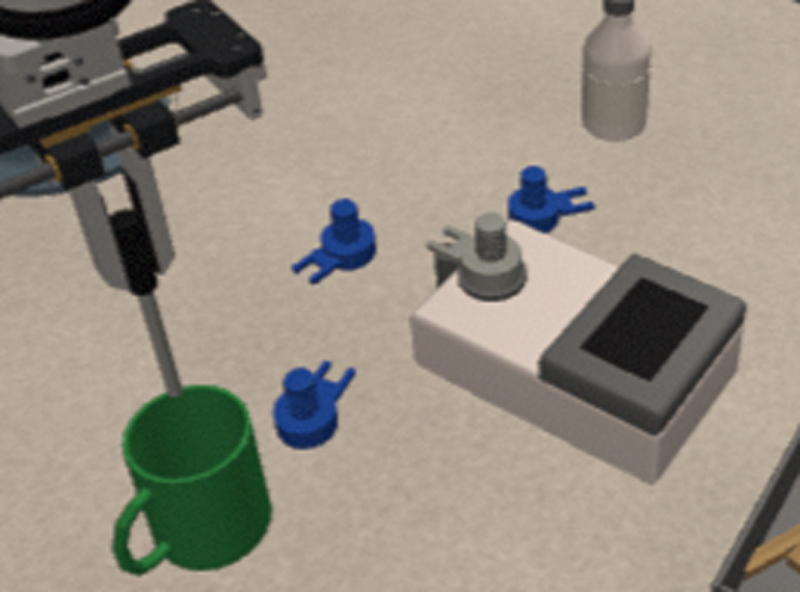

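```bash
python3 - <<'E'
from h import *
f=lambda p:tuple(round(float(x),0) for x in ((proj("scene",p)[0]-60)*2.963,(proj("scene",p)[1]-120)*2.96))
print([f((.449,-.277,z)) for z in (.14,.235,.264,.29)],f((.449,-.278,.1)))
i,d=get_image("top")
P=pts("top",d);i2,d2=get_image("scene");Q=pts("scene",d2)
for z in(.15,.17,.19,.21,.23,.25,.275):
    m=(abs(Q[...,2]-z)<.008)&(abs(Q[...,0]-.45)<.06)&(abs(Q[...,1]+.277)<.03)
    print(z,m.sum(),Q[m].mean(0) if m.sum() else 0)
E
```

```text
[(174.0, 388.0), (142.0, 282.0), (132.0, 246.0), (122.0, 212.0)] (184.0, 428.0)
0.15 31 [ 0.45257343 -0.27997737  0.15012462]
0.17 32 [ 0.4524702  -0.28003689  0.17042319]
0.19 38 [ 0.45244142 -0.27986438  0.18984361]
0.21 37 [ 0.45235552 -0.28001907  0.21011722]
0.23 34 [ 0.45397861 -0.28162812  0.23050921]
0.25 141 [ 0.45592298 -0.28171471  0.25123946]
0.275 207 [ 0.45497737 -0.28287257  0.27501819]
```

The pin is upright, with its foot at crop (178,392) over the cup mouth. Next I lower it and let go.

Request:
{"method": "play_rows", "body": {"plan": [[[0,0,-0.03],[0,0,0],1],[[0,0,-0.065],[0,0,0],1],[[0,0,-0.1],[0,0,0],1],[[0,0,-0.12],[0,0,0],1],[[0,0,-0.13],[0,0,0],1],[[0,0,-0.133],[0,0,0],1],[[0,0,-0.133],[0,0,0],1],[[0,0,-0.133],[0,0,0],1]]}}

```text
clock: 6.3
position: [0.4495, -0.2783, 0.3132]
orientation: [0.18, 0.984, -0.001, 0.001]
ft_force: [-0.4, 0.6, -0.8]
width: 0.189
grasp_force: 25.0
```

Request:
{"method": "play_rows", "body": {"plan": [[[0,0,-0.003],[0,0,0],1],[[0,0,-0.003],[0,0,0],1],[[0,0,-0.003],[0,0,0],0],[[0,0,-0.003],[0,0,0],-1],[[0,0,-0.003],[0,0,0],-1],[[0,0,-0.003],[0,0,0],-1],[[0,0,-0.003],[0,0,0],-1],[[0,0,-0.003],[0,0,0],-1],[[0,0,-0.003],[0,0,0],-1],[[0,0,-0.003],[0,0,0],-1],[[0,0,-0.003],[0,0,0],-1],[[0,0,-0.003],[0,0,0],-1],[[0,0,-0.003],[0,0,0],-1],[[0,0,-0.003],[0,0,0],-1]]}}

```text
clock: 7.7
position: [0.4491, -0.2781, 0.3086]
orientation: [0.18, 0.984, 0.0, -0.0]
ft_force: [-0.6, -0.8, -0.2]
width: 0.998
grasp_force: 0.0
```

Request:
{"method": "play_rows", "body": {"plan": [[[0,0,0.03],[0,0,0],-1],[[0,0,0.07],[0,0,0],-1],[[0,0,0.11],[0,0,0],-1],[[0,0,0.14],[0,0,0],-1],[[0.005,0.02,0.14],[0,0,-8],-1],[[0.01,0.05,0.14],[0,0,-16],-1],[[0.02,0.08,0.14],[0,0,-24],-1],[[0.03,0.11,0.14],[0,0,-32],-1],[[0.04,0.14,0.14],[0,0,-40],-1],[[0.05,0.18,0.14],[0,0,-48],-1],[[0.06,0.22,0.14],[0,0,-56],-1],[[0.066,0.25,0.13],[0,0,-64],-1],[[0.071,0.2615,0.11],[0,0,-72],-1],[[0.071,0.2615,0.09],[0,0,-80],-1],[[0.071,0.2615,0.08],[0,0,-84],-1],[[0.071,0.2615,0.08],[0,0,-84],-1],[[0.071,0.2615,0.08],[0,0,-84],-1]]}}

```text
clock: 9.4
position: [0.5202, -0.0166, 0.389]
orientation: [0.791, 0.611, 0.0, 0.0]
ft_force: [0.1, -0.4, -0.1]
width: 1.003
grasp_force: 0.0
```

```bash
python3 - <<'E'
from h import *
s=read_state();print(s["position"],s["q"],s["ft_torque"])
i,d=get_image("scene");Q=pts("scene",d)
cv2.imwrite("pics/s3.png",cv2.resize(i[120:320,60:330,::-1],(800,592),interpolation=2))
m=(Q[...,2]>.095)&(Q[...,2]<.113)&(abs(Q[...,0]-.52)<.03)&(abs(Q[...,1]+.018)<.03)&(d>0)
q=Q[m];print(len(q),q.mean(0),q.min(0),q.max(0))
A=np.c_[2*q[:,:2],np.ones(len(q))];r=np.linalg.lstsq(A,(q[:,:2]**2).sum(1),rcond=None)[0];print(r[:2],np.sqrt(r[2]+r[:2]@r[:2]))
f=lambda p:tuple(round(float(x),0) for x in ((proj("scene",p)[0]-60)*2.963,(proj("scene",p)[1]-120)*2.96))
print(f((.520,-.0165,.12)))
E
```

```text
[ 0.52015235 -0.0166324   0.38897462] [-2.50051425e-01 -4.60873739e-02  1.90111125e+00 -1.88411204e-05
  1.28636516e+00  5.52943089e-03] [-0.03884526  0.05511308  0.0176866 ]
65 [ 0.52739036 -0.02361936  0.10393611] [ 0.51294993 -0.02980005  0.09552817] [ 0.53438791 -0.01022099  0.112987  ]
[ 0.52226995 -0.01723853] 0.011362036969914375
(486.0, 218.0)
```

View pics/s3.png

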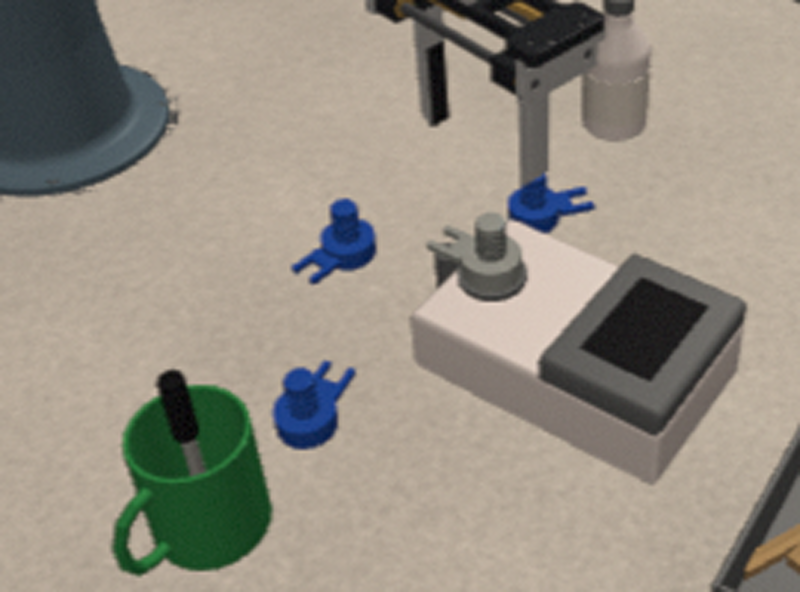

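The pin stands in the cup (handle at crop (175,400)), and the knob at crop (490,225) is free. Next I go down and grip it.

Request:
{"method": "play_rows", "body": {"plan": [[[0,0,-0.04],[0,0,0],-1],[[0,0,-0.08],[0,0,0],-1],[[0,0,-0.095],[0,0,0],-1],[[0,0,-0.099],[0,0,0],-1],[[0,0,-0.099],[0,0,0],1],[[0,0,-0.099],[0,0,0],1],[[0,0,-0.099],[0,0,0],1],[[0,0,-0.099],[0,0,0],1],[[0,0,-0.099],[0,0,0],1],[[0,0,-0.099],[0,0,0],1],[[0,0,-0.099],[0,0,0],1],[[0,0,-0.099],[0,0,0],1],[[0,0,-0.099],[0,0,0],1],[[0,0,-0.099],[0,0,0],1],[[0,0,-0.099],[0,0,0],1],[[0,0,-0.099],[0,0,0],1],[[0,0,-0.099],[0,0,0],1]], "force": 30}}

```text
clock: 11.15
position: [0.5202, -0.0166, 0.2897]
orientation: [0.792, 0.611, 0.0, 0.0]
ft_force: [2.0, 0.1, -0.8]
width: 0.251
grasp_force: 30.0
```

```bash
python3 - <<'E'
from h import *
s=read_state();print(s["position"],s["width"],s["ft_torque"],s["ft_force"],s["tau"])
E
```

```text
[ 0.52018586 -0.01661015  0.28974472] 0.25053827801679396 [-0.11878291 -0.28207414  0.00175837] [ 1.95473747  0.05336128 -0.80788427] [ 1.20137441e-01 -3.11190069e+01 -2.70581782e+01  3.33489524e-02
  4.90633808e-01 -2.98194806e-03]
```

Grip is good (23.5 mm). I'll try anticlockwise a little first.

Request:
{"method": "play_rows", "body": {"plan": [[[0,0,0],[0,0,3],1],[[0,0,0],[0,0,6],1],[[0,0,0],[0,0,9],1],[[0,0,0],[0,0,12],1],[[0,0,0],[0,0,12],1]]}}

```text
clock: 11.65
position: [0.5203, -0.0173, 0.2898]
orientation: [0.724, 0.69, -0.0, 0.001]
ft_force: [2.0, -4.3, -2.4]
width: 0.251
grasp_force: 30.0
```

```bash
python3 - <<'E'
from h import *
s=read_state();print(s["orientation"],s["width"],s["ft_torque"],s["ft_force"],s["tau"][5],s["q"][5])
E
```

```text
[ 7.24176105e-01  6.89614009e-01 -1.44326437e-04  1.21091361e-03] 0.2513668935680051 [-1.03207841 -0.49607387 -0.50697567] [ 2.00334525 -4.29947753 -2.37622257] -0.695997029542923 -0.20122590342756727
```

A torque of −0.5 N·m shows a hard stop, so it loosens the other way. I turn clockwise by 83° from here.

Request:
{"method": "play_rows", "body": {"plan": [[[0,0,0],[0,0,-5],1],[[0,0,0],[0,0,-11],1],[[0,0,0],[0,0,-17],1],[[0,0,0],[0,0,-23],1],[[0,0,0],[0,0,-29],1],[[0,0,0],[0,0,-35],1],[[0,0,0],[0,0,-41],1],[[0,0,0],[0,0,-47],1],[[0,0,0],[0,0,-53],1],[[0,0,0],[0,0,-59],1],[[0,0,0],[0,0,-65],1],[[0,0,0],[0,0,-71],1],[[0,0,0],[0,0,-77],1],[[0,0,0],[0,0,-83],1],[[0,0,0],[0,0,-83],1],[[0,0,0],[0,0,-83],1]]}}

```text
clock: 13.25
position: [0.5199, -0.0164, 0.2896]
orientation: [0.999, 0.038, -0.0, -0.0]
ft_force: [-0.9, 0.2, 0.8]
width: 0.251
grasp_force: 30.0
```

```bash
python3 - <<'E'
from h import *
s=read_state();print(s["orientation"],s["width"],s["ft_torque"],s["ft_force"],s["tau"][5],s["q"][5])
i,d=get_image("scene")
cv2.imwrite("pics/s4.png",cv2.resize(i[130:260,130:305,::-1],(800,594),interpolation=2))
E
```

```text
[ 9.99270761e-01  3.81796657e-02 -4.39404421e-04 -2.57809484e-04] 0.25067774885437905 [ 0.05399251  0.22440131 -0.00579399] [-0.88579395  0.158549    0.76231638] 0.023254415136761963 1.2444987686362232
```

View pics/s4.png

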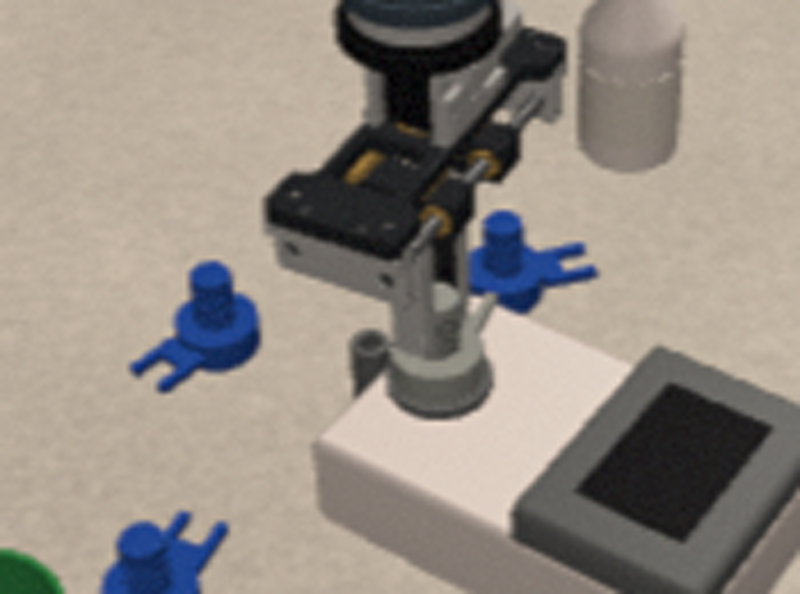

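The cap turned freely, and its ear now points to +y at crop (485,310). I lift it slowly first.

Request:
{"method": "play_rows", "body": {"plan": [[[0,0,0.002],[0,0,0],1],[[0,0,0.004],[0,0,0],1],[[0,0,0.006],[0,0,0],1],[[0,0,0.008],[0,0,0],1],[[0,0,0.008],[0,0,0],1]]}}

```text
clock: 13.8
position: [0.5202, -0.0166, 0.298]
orientation: [0.999, 0.037, 0.0, 0.0]
ft_force: [0.5, 0.2, -0.1]
width: 0.254
grasp_force: 30.0
```

Request:
{"method": "play_rows", "body": {"plan": [[[0,0,0.008],[0,0,0],1],[[0,0,0.016],[0,0,0],1],[[0,0,0.03],[0,0,0],1],[[0,0,0.05],[0,0,0],1],[[0,0,0.075],[0,0,0],1],[[0,0,0.09],[0,0,0],1],[[0,0,0.095],[0,0,0],1],[[0,0,0.095],[0,0,0],1],[[0,0,0.095],[0,0,0],1],[[0,0,0.095],[0,0,0],1]]}}

```text
clock: 14.8
position: [0.5198, -0.0165, 0.3913]
orientation: [0.999, 0.037, -0.001, -0.0]
ft_force: [0.5, -0.7, -0.7]
width: 0.247
grasp_force: 30.0
```

```bash
python3 - <<'E'
from h import *
i,d=get_image("scene")
cv2.imwrite("pics/s5.png",cv2.resize(i[90:320,60:360,::-1],(782,600),interpolation=2))
E
```

```text
(no output)
```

View pics/s5.png

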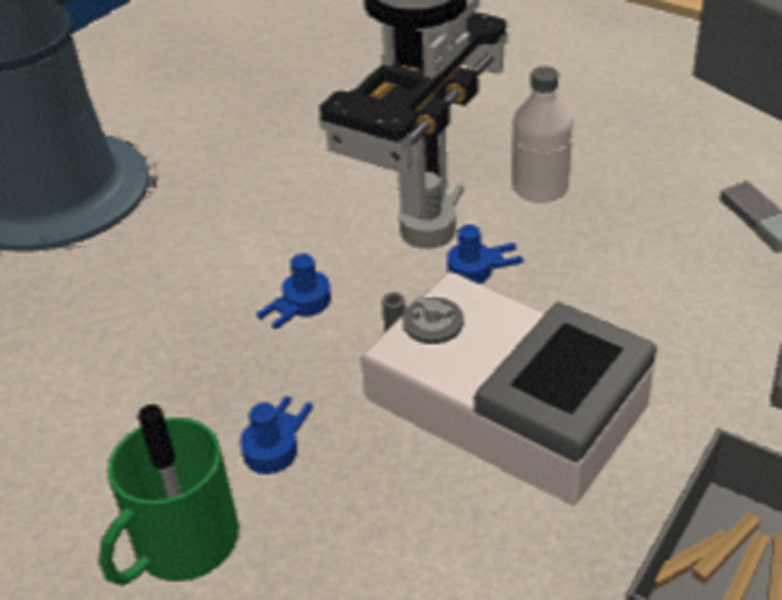

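The cap hangs in the gripper at (428,220), about 10 cm above the bare neck at (433,318). The pin stands in the upright cup.

```bash
python3 -c "
from station import *
print(job_done())"
```

```text
the job is handed in; nothing more can be done
None
```

Job handed in at about 15 s: the pin stands in the upright cup, and the cap, which met a stop anticlockwise and came free clockwise, is held about 10 cm above its seat; the bottle, jar and brush were not touched.

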